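Wedge the rocking drawer cabinet

ROBOT

A 7-joint arm with a two-finger parallel gripper is mounted at the origin on the work surface; the furniture and walls round the work are solid. World frame = base frame: x ahead of the robot, y to its left, z up, the work surface at z = 0. Lengths are in mm, angles in rad, forces in N, time in s.
With the tool pointing down it reaches from about 425 to 825 mm from the base axis. Payload 3.6 kg.
Tool frame: the origin (TCP) lies at the very end of the fingers, on their centre line; the grasp point (between the pads) lies 19 mm behind it; z points along the fingers, y is the direction in which the jaws open and shut (so a half turn about z gives the same grasp; the last joint's range is limited). The gripper opens to 85 mm and grips with 20 to 120 N. Pads are 22 mm wide; open, the fingers measure 114 mm over their backs; the gripper's body (76 mm by 85 mm) begins 54 mm behind the grasp point. The pads swing forward as they close: fully open they stand 13 mm farther back than shut.
Start: joints at [-1.188, 0.615, -0.013, 1.423, 0.008, 1.103, -0.04], TCP at [258.345, 596.423, 231.297] pointing down, gripper open.
Joint ranges: [-3.12, 3.12], [-0.3, 2.06], [-1.34, 1.32], [0.26, 2.42], [-1.36, 4.5], [0.01, 1.98], [-2.84, 2.84]. Speed limits (rad/s): [2.79, 2.79, 3.14, 3.14, 3.14, 3.14, 3.14].

INTERFACE

Orientations are given as a 3x3 rotation matrix whose columns are the frame's x, y, z axes.
In Python, from plant import arm, cams, ticket gives the robot as it stands.
- The arm moves only by the shell command python3 -m handwheel 'ROWS' [OPENING] [FORCE]. ROWS is a JSON object of lists of equal length, an entry for each row: "dp": the shift along the tool's x, y, z in m, a list of three; "dr": the turn, a rotation vector about the tool's x, y, z in rad, a list of three. In form: {"dp": [[dx, dy, dz], ...], "dr": [[ax, ay, az], ...]}. A call has 1 to 5 rows; each row shifts and turns the commanded pose from where the row before left it, along the tool's axes as they then stand; what a row does not reach is not made up. A row lasts 1/12 s, in which the tool goes at most 41.7 mm and 7.16 degrees, less where a joint would pass 70% of its speed; a pose out of reach is approached as far as the arm can. A call is refused whole if a number of a shift passes 0.0417 or a number of a turn 0.125, either way. A call with a gripper value outside its range is refused whole. OPENING is the finger opening in m, from 0 to 0.0854, set as the call begins (- or left out, the last holds). The fingers move at their own pace and stop on an object; FORCE is the grip in N (left out, the last holds). Time passes only in rows, so rows that do not move let the fingers close. It gives the time, the measured TCP pose, the force and the opening at its end, in the units of the state.
- arm.sense(): the state, without advancing time (a new reading comes with each control period).
- cams.read_camera(name): name is "scene" or "top" or "wrist"; returns (picture, depth): 480x640x3 uint8, red, green, blue; 480x640 float32, mm along the optical axis (not along the pixel's ray), 0 where there is no reading.
- cams.camera_info(name): a dict with "fx", "fy", "cx", "cy" (pixels), "k1" (the pictures are not rectified: a ray, as slopes to the right and down, at radius r is drawn at 1 + k1 r^2 times it, then the intrinsics apply), "T" (4x4, takes a point from camera to world coordinates). Camera axes: x right, y down, z forward; pixel columns grow to the right and rows downward; lengths in mm; the calibration is good to about 2 mm. A picture is of the moment at which its call begins: read the wrist's pose just before it. camera_info takes no time and is no camera call; for the wrist camera it gives the pose at the moment of the call.
- ticket.finish_job(): hands the job in, once; it reports no verdict.
The state is a dict: "clock": time; "joint_positions": joint angles; "qvel": joint speeds; "tau": joint torques, N m; "position": TCP position; "tool_rot": TCP orientation; "ft_force": force on the tool from outside, world axes, zero at the start; "torque": the same for the moment, N m; "opening": opening from 0.0 (shut) to 1.0 (fully open).
Only numpy, scipy, OpenCV 4.12 (cv2) and the standard library are available. Lean on these libraries where they do the work, as an engineer would, in place of code of your own. Each camera call takes 0.05 s, during which the arm holds its last target.

TASK

The low wooden drawer cabinet rocks because the foot under its front right corner (seen facing the knobs, beside the wedge) does not reach the bench. Without picking anything up, push the wooden wedge thin end first under that foot until it is snug and the cabinet no longer rocks, without jacking the cabinet up, shoving it along or disturbing the other things. Test it by pressing down with the fingertips on the cabinet's top right over that corner, and finish while still holding that press, firm but not hard (about 10 N), with the cabinet level and still.

Things in the scene. Friction and masses are not known exactly. Their poses are not given: they have to be found in the camera images.
- cabinet: Low dark wooden drawer case, 3 kg +-15 %, loose; its drawer is fixed. Carcass 160 x 160 mm, underside 25, flat top (168 x 168) 62 mm above the bench. Drawer front with two knobs (out 23 mm) faces its -x. Three good feet, 24 mm wide, round below, 25 high, at (x,y) = (66,66), (66,-66), (-66,66) mm, carry it level; the fourth is short. Origin: on the bench under its middle, z up.
- foot_spot (a point): Point on the bench straight below the middle of the short foot (cabinet frame x -66, y -66 mm). The foot is a fixed disc 24 mm wide with a rounded underside (radius 12 mm); it hangs 5 to 8 mm over the bench, which differs from run to run and is not given.
- loose_corner (a point): Point on the cabinet's top, 62 mm above the bench, straight above the short foot. Press here. If nothing is under the foot, a press of more than about 3 N tips the cabinet until the foot meets the bench; let go, it rocks back level.
- wedge: Loose plain wooden wedge, 0.08 kg, 120 mm long (its y), 50 wide (its x), flat on the bench at the cabinet's -y side, thin end roughly towards the short foot. Even taper from 16 mm at the butt (-y) to 2 mm at the tip (+y). Origin: middle of its underside. It slides with about 0.5 N; once the foot bears on it, it takes over 8 N to drive on, and stays where left.
- wedge_butt (a point): Middle of the wedge's thick upright end face (its -y end, 50 mm wide, 16 mm high), 8 mm above the bench: the face to push on.
- wedge_tip (a point): Middle of the wedge's thin end (+y end), at the bench.
- sanding_block: Brown sanding block, 60 x 100 x 31 mm, beyond and to the right of the cabinet, to be left alone. Origin: middle of its underside.
- wood_offcut: Plain rectangular wood offcut, 45 x 140 x 32 mm, to the right on the bench, no use as a wedge (far too thick), to be left alone. Origin: middle of its underside.
- hex_nut: Steel hex nut, 30 x 26 x 13 mm, beyond and to the left of the cabinet, to be left alone. Origin: middle of its underside.

How it is judged (in metres and radians):
At the end, for the whole second after the job is handed in: The fingers press on the cabinet with 4 to 30 N within 30 mm of the point over the short foot; the wedge under the foot bears at least 0.8 N of it; the cabinet is still, within 0.018 rad (1 degree) of level and within 20 mm of where it stood; the wedge lies on the bench (contact force between the fingers and cabinet between 4 and 30 N and horizontal distance between the grasp point and loose_corner below 0.03 m and contact force between wedge and cabinet above 0.8 N and angle between cabinet's own z axis and vertical below 0.018 rad and angular speed of cabinet below 0.05 rad/s and distance of cabinet from where it was at the start of the episode below 0.02 m and height (world z) of wedge below 0.006 m); the arm keeps its last pose, push and grip.
It fails at once if the wedge is lifted off the bench (height (world z) of wedge above 0.015 m or angle between wedge's own z axis and vertical above 0.35 rad).
It fails at once if the cabinet is lifted, tipped over or jacked up (height (world z) of cabinet above 0.012 m or angle between cabinet's own z axis and vertical above 0.16 rad).
It fails at once if the cabinet is shoved along the bench (distance of cabinet from where it was at the start of the episode above 0.03 m).
It fails at once if the cabinet is pressed hard (contact force between the fingers and cabinet above 60 N).
It fails at once if another thing is disturbed (distance of any of sanding_block, wood_offcut, hex_nut from where it was at the start of the episode above 0.02 m).
It also fails if it takes over 48 s, if anything falls off the work surface, if the arm or the gripper's body presses on something with over 40 N, if the wrist force passes 120 N, or if a joint passes its speed limit or range.

## Working session

There is one attempt and no reset: what is moved stays moved. The work goes in short steps, Python scripts to look and compute and a shell command to move; the robot and the scene stay as the last step left them, time stands still between calls to the robot, and variables do not carry over. Pictures are saved under pics/ and viewed, and the job is handed in when it is done.

```bash
ls; mkdir -p pics; python3 - <<'E'
from plant import arm,cams
import cv2
s=arm.sense();print(s)
for n in("scene","top"):
    im,d=cams.read_camera(n);cv2.imwrite(f"pics/{n}0.png",im[:,:,::-1]);i=cams.camera_info(n);print(n,i)
    import numpy as np;np.save(f"pics/{n}0.npy",d)
E
```

```text
pics
{'clock': 0.0, 'joint_positions': array([-1.18851567,  0.61589682, -0.0126119 ,  1.42490708,  0.00809238,
        1.10339071, -0.04037967]), 'qvel': array([-1.10999229e-03,  4.23464649e-05, -3.56904057e-04,  1.85280169e-05,
        9.67823866e-04,  1.42749079e-03, -4.60662936e-05]), 'tau': array([ 9.69675284e-05, -4.69205976e+01,  2.58897906e-01, -1.71034902e+01,
        9.87500302e-03,  9.64694278e-03,  8.66934386e-06]), 'position': array([258.05682097, 595.74566971, 230.14997633]), 'tool_rot': array([[-9.17637922e-01,  3.97416250e-01, -9.84339025e-04],
       [ 3.97417468e-01,  9.17634902e-01, -2.35446719e-03],
       [-3.24396771e-05, -2.55174190e-03, -9.99996744e-01]]), 'ft_force': array([-0.52090352,  0.69461493, -0.30819117]), 'torque': array([-0.06425093,  0.00071552, -0.00961992]), 'opening': 1.000614853079831}
scene {'fx': 512.8128856034544, 'fy': 512.8128856034544, 'cx': 311.3125824922291, 'cy': 244.33484359649393, 'k1': -0.0044244249255383835, 'T': array([[ 8.94679002e-01, -2.71080491e-01,  3.55056124e-01,
         5.87419333e+01],
       [-4.46650878e-01, -5.55743450e-01,  7.01179157e-01,
        -1.12673779e+03],
       [ 7.24412543e-03, -7.85916398e-01, -6.18290334e-01,
         8.85685197e+02],
       [ 0.00000000e+00,  0.00000000e+00,  0.00000000e+00,
         1.00000000e+00]])}
top {'fx': 522.7890643153517, 'fy': 522.7890643153517, 'cx': 319.79012944315593, 'cy': 237.83508410516498, 'k1': 0.03909959403397854, 'T': array([[-6.19809606e-03, -9.89017902e-01,  1.47665745e-01,
         3.62359875e+02],
       [-9.99594109e-01,  1.02340005e-02,  2.65872722e-02,
        -2.38312389e+02],
       [-2.78064995e-02, -1.47441018e-01, -9.88679900e-01,
         1.09175514e+03],
       [ 0.00000000e+00,  0.00000000e+00,  0.00000000e+00,
         1.00000000e+00]])}
```

View pics/scene0.png

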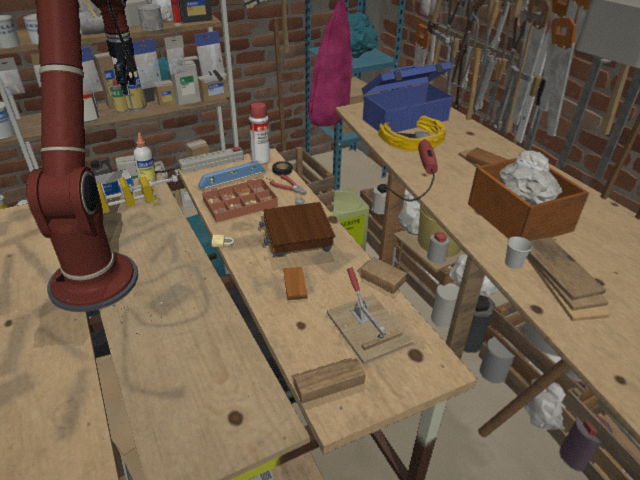

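View pics/top0.png

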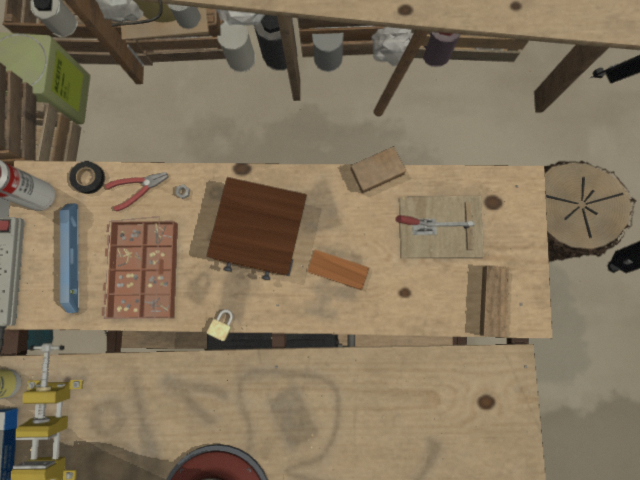

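The scene view shows the cabinet near (298,228), and the wedge near (295,283) to its lower left. In the top view the cabinet is centred near (257,226) with its knobs below it. The wedge lies around (338,269), pointing at the cabinet's lower right corner.

```bash
cat > h.py <<'E'
import numpy as np, cv2
def ray(info,u,v):
    K=np.array([[info['fx'],0,info['cx']],[0,info['fy'],info['cy']],[0,0,1.]])
    p=cv2.undistortPoints(np.array([[[u,v]]],float),K,np.array([info['k1'],0,0,0]))[0,0]
    return np.array([p[0],p[1],1.])
def onplane(info,u,v,z):
    T=info['T'];d=T[:3,:3]@ray(info,u,v);o=T[:3,3];return o+d*(z-o[2])/d[2]
def proj(info,P):
    T=info['T'];P=np.atleast_2d(P);c=(P-T[:3,3])@T[:3,:3]
    x=c[:,:2]/c[:,2:];r=(x**2).sum(1,keepdims=True);x=x*(1+info['k1']*r)
    return x*[info['fx'],info['fy']]+[info['cx'],info['cy']]
E
python3 - <<'E'
import cv2
a=cv2.imread('pics/top0.png')
c=a[170:300,200:380];cv2.imwrite('pics/top0c.png',cv2.resize(c,None,fx=4.4,fy=4.4,interpolation=cv2.INTER_CUBIC))
a=cv2.imread('pics/scene0.png')
c=a[190:310,250:410];cv2.imwrite('pics/scene0c.png',cv2.resize(c,None,fx=5,fy=5,interpolation=cv2.INTER_CUBIC))
E
```

```text
(no output)
```

View pics/top0c.png

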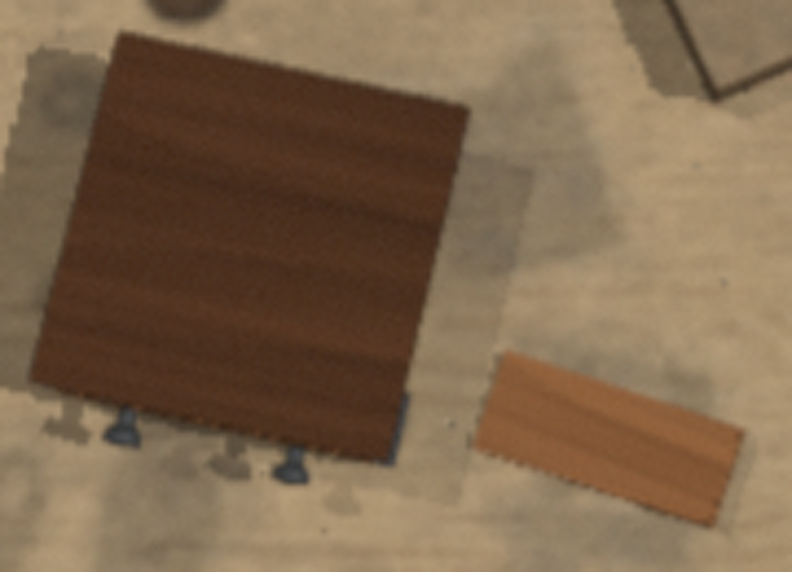

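View pics/scene0c.png

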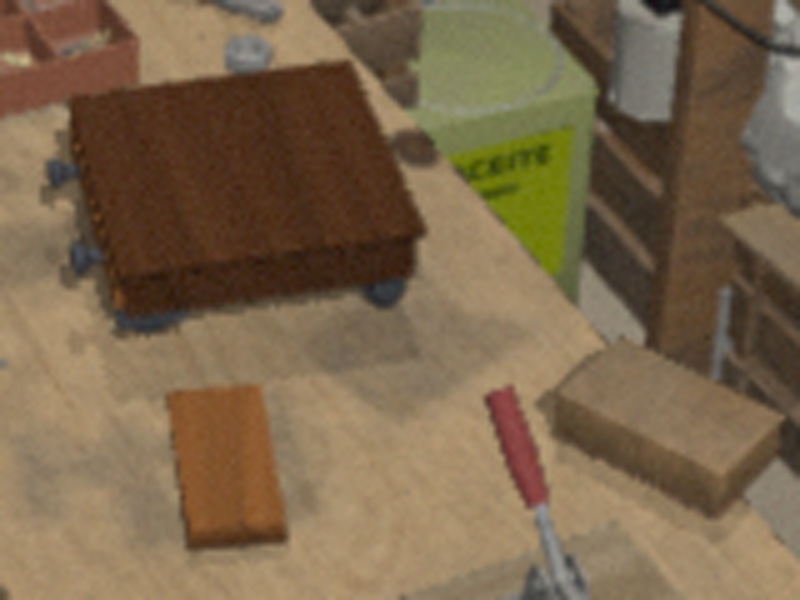

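```bash
cat > fit.py <<'E'
from h import *; from plant import cams
from scipy.optimize import least_squares as LS
i=cams.camera_info('top')
def px(l): return np.array(l)/4.4+[200-.39,170-.39]
def fit(model,obs,x0):
    def f(x):
        c,s=np.cos(x[2]),np.sin(x[2]);R=np.array([[c,-s,0],[s,c,0],[0,0,1]])
        return (proj(i,model@R.T+[x[0],x[1],0])-obs).ravel()
    r=LS(f,x0,x_scale=[100,100,.3]);return r.x,np.abs(r.fun).max()
E
python3 - <<'E'
from fit import *
# cabinet corners: cab frame +x=image up
cm=np.array([[84,84,62],[84,-84,62],[-84,-84,62],[-84,84,62.]])
cab=fit(cm,px([[120,32],[469,105],[388,463],[30,380]]),[500,-100,0.])
wm=np.array([[25,60,2],[-25,60,2],[25,-60,16],[-25,-60,16.]])
w=fit(wm,px([[503,350],[475,446],[744,430],[713,525]]),[450,-200,0.])
print(cab,w)
d=np.load('pics/top0.npy');T=i['T']
def z(u,v):
    u,v=int(round(u)),int(round(v));m=np.median(d[v-1:v+2,u-1:u+2]);return (T[:3,:3]@(ray(i,u,v)*m)+T[:3,3])
for p in px([[250,240],[600,560],[620,300],[520,400],[710,470],[690,470],[610,440]]):print(p,z(*p))
def R(a):c,s=np.cos(a),np.sin(a);return np.array([[c,-s],[s,c]])
c,a=cab[0][:2],cab[0][2];print('foot',c+R(a)@[-66,-66])
b,e=w[0][:2],w[0][2];print('tip',b+R(e)@[0,60],'butt',b+R(e)@[0,-60],'wedge in cab',R(a).T@(b-c),'dyaw deg',np.degrees(e-a),'tip in cab',R(a).T@(b+R(e)@[0,60]-c))
E
```

```text
(array([ 5.43885758e+02, -8.44319813e+01, -2.27143726e-01]), np.float64(0.7180702706905322)) (array([ 4.58430992e+02, -2.45899532e+02, -3.35913203e-01]), np.float64(0.9577617751947969))
[256.42818182 224.15545455] [545.67302917 -82.6856497   61.26688732]
[335.97363636 296.88272727] [ 401.0431349  -241.82427877   -1.45675288]
[340.51909091 237.79181818] [ 524.72592218 -253.72205321   -0.80916951]
[317.79181818 260.51909091] [ 475.89230717 -205.01427008    4.03333846]
[360.97363636 276.42818182] [ 442.95501352 -293.56749085   15.53331134]
[356.42818182 276.42818182] [ 443.09872359 -283.35107955   14.69286567]
[338.24636364 269.61      ] [ 456.21410214 -246.54183998    9.52567411]
foot [ 464.71815529 -133.87377248]
tip [ 478.20888069 -189.25295147] butt [ 438.6531042  -302.54611343] wedge in cab [ -46.89796671 -176.56406124] dyaw deg -6.2320319330194724 tip in cab [ -40.38465882 -116.91863542]
```

```bash
python3 - <<'E'
from fit import *
d=np.load('pics/top0.npy');T=i['T']
vv,uu=np.mgrid[0:480:3,0:640:3];p=np.stack([(uu-i['cx'])/i['fx'],(vv-i['cy'])/i['fy'],np.ones(uu.shape)],-1)*d[::3,::3,None]
P=(p@T[:3,:3].T+T[:3,3])[d[::3,::3]>0]
for x in range(200,750,50):
    print(x,[int(P[(abs(P[:,0]-x-25)<25)&(abs(P[:,1]-y-25)<25)][:,2].max(initial=-999)) for y in range(-400,450,50)])
E
```

```text
200 [-6, -7, -7, -8, -4, -8, -7, -5, -7, 5, -7, -6, -4, 5, 53, 52, 57]
250 [-5, -7, -5, -5, -7, -6, -5, -5, -7, -7, -6, -7, -7, -5, 43, -5, 44]
300 [2, 4, 4, 2, 2, 3, 4, 21, 19, 3, 1, 3, 3, 1, 49, 42, 29]
350 [3, 4, 2, 2, 4, 3, 2, 11, 16, 28, 85, 67, 46, 40, 41, 4, 35]
400 [3, 17, 19, 11, 2, 60, 51, 3, 5, 83, 87, 30, 37, 28, 42, 3, 33]
450 [14, 15, 15, 12, 62, 64, 65, 64, 65, 82, 85, 28, 34, 3, 44, 3, 35]
500 [112, 2, 4, 4, 65, 65, 64, 68, 66, 23, 85, 28, 41, 3, 43, 4, 40]
550 [105, 4, 4, 3, 64, 67, 66, 65, 2, 25, 86, 59, 36, 3, 44, 140, 127]
600 [30, 34, 32, 4, 64, 64, 64, 66, 3, 15, 12, 13, 13, 20, 20, 169, -4]
650 [35, 35, 34, 2, 3, 2, 4, 3, 4, 5, 14, 14, 14, 24, 23, 160, 4]
700 [31, 32, -999, -999, -999, -999, -999, -999, -999, -999, -999, -999, -999, -999, -3, -3, 0]
```

```bash
cat > go.py <<'E'
import sys,numpy as np
from plant import arm
np.set_printoptions(precision=4,suppress=True)
s=arm.sense();R=s['tool_rot'];p=s['position']
print('t',round(s['clock'],2),'p',p,'ft',s['ft_force'],'op',round(s['opening'],3),'xang',round(np.degrees(np.arctan2(R[1,0],R[0,0])),2),'tilt',R[:2,2],'j',s['joint_positions'])
if len(sys.argv)>3:
    t=np.array(list(map(float,sys.argv[1:4])));d=R.T@(t-p)/1000;print('dp',d,'norm',np.linalg.norm(d))
E
python3 go.py 450 200 230
```

```text
t 0.1 p [258.0839 595.8029 230.2481] ft [0.8386 0.0262 0.1404] op 1.002 xang 156.58 tilt [-0.001  -0.0021] j [-1.1885  0.6158 -0.0127  1.4248  0.0081  1.1034 -0.0404]
dp [-0.3334 -0.2869  0.0009] norm 0.43987702442460697
```

```bash
Z='[0,0,0]'
python3 -m handwheel '{"dp":[[-0.03,-0.026,0],[-0.03,-0.026,0],[-0.03,-0.026,0],[-0.03,-0.026,0],[-0.03,-0.026,0]],"dr":[[0,0,0],[0,0,0],[0,0,0],[0,0,0],[0,0,0]]}' 0.05 30
python3 -m handwheel '{"dp":[[-0.03,-0.026,0],[-0.03,-0.026,0],[-0.03,-0.026,0],[-0.03,-0.026,0],[-0.03,-0.026,0]],"dr":[[0,0,0],[0,0,0],[0,0,0],[0,0,0],[0,0,0]]}'
python3 go.py 507 -256 150
```

```text
clock: 0.52
position: [344.6, 415.4, 230.9]
tool_rot: [[-0.918, 0.397, -0.0], [0.397, 0.918, -0.001], [0.0, -0.001, -1.0]]
ft_force: [0.6, -0.0, -0.1]
opening: 0.583
clock: 0.93
position: [430.5, 236.6, 231.1]
tool_rot: [[-0.918, 0.397, -0.001], [0.397, 0.918, -0.0], [0.0, -0.001, -1.0]]
ft_force: [1.7, 1.1, 0.1]
opening: 0.588
t 0.93 p [430.5044 236.6359 231.1321] ft [1.6849 1.1107 0.0768] op 0.588 xang 156.59 tilt [-0.0005 -0.0003] j [-0.5662  0.3707  0.0264  1.8713 -0.0122  0.9004  0.6282]
dp [-0.2659 -0.4217  0.0812] norm 0.5050980873703041
```

```bash
python3 -m handwheel '{"dp":[[-0.0205,-0.0325,0],[-0.0205,-0.0325,0],[-0.0205,-0.0325,0],[-0.0205,-0.0325,0],[-0.0205,-0.0325,0]],"dr":[[0,0,0],[0,0,0],[0,0,0],[0,0,0],[0,0,0]]}' >/dev/null
python3 -m handwheel '{"dp":[[-0.0205,-0.0325,0],[-0.0205,-0.0325,0],[-0.0205,-0.0325,0],[-0.0205,-0.0325,0],[-0.0205,-0.0325,0]],"dr":[[0,0,0],[0,0,0],[0,0,0],[0,0,0],[0,0,0]]}' 
python3 -m handwheel '{"dp":[[-0.0205,-0.0325,0.02],[-0.0205,-0.0325,0.02],[-0.0205,-0.0325,0.02],[0,0,0.02],[0,0,0]],"dr":[[0,0,0],[0,0,0],[0,0,0],[0,0,-0.0875],[0,0,-0.0875]]}'
python3 go.py 507 -256 40
```

```text
clock: 1.77
position: [488.9, -142.8, 231.1]
tool_rot: [[-0.918, 0.397, -0.001], [0.397, 0.918, 0.0], [0.001, 0.0, -1.0]]
ft_force: [0.2, 0.6, -0.0]
opening: 0.586
clock: 2.18
position: [502.8, -252.8, 149.0]
tool_rot: [[-0.972, 0.233, -0.009], [0.233, 0.972, 0.002], [0.009, -0.0, -1.0]]
ft_force: [-0.1, 1.1, -0.7]
opening: 0.585
t 2.18 p [ 502.7548 -252.8073  148.969 ] ft [-0.1216  1.0779 -0.7015] op 0.585 xang 166.52 tilt [-0.0087  0.002 ] j [ 0.3773  0.5783  0.0757  1.7749 -0.0551  0.7992  1.8151]
dp [-0.0058 -0.0021  0.1089] norm 0.10909841486579687
```

```bash
python3 -m handwheel '{"dp":[[-0.006,-0.002,0.01],[0,0,0],[0,0,0]],"dr":[[0,0,0],[0,0,0],[0,0,0]]}'
python3 - <<'E'
from plant import arm,cams
import cv2,pickle
i=cams.camera_info('wrist');im,d=cams.read_camera('wrist');cv2.imwrite('pics/w1.png',im[:,:,::-1]);pickle.dump((i,im,d),open('pics/w1.pkl','wb'));print(i['T'])
E
```

```text
clock: 2.43
position: [511.9, -253.6, 143.1]
tool_rot: [[-0.973, 0.233, -0.0], [0.233, 0.973, 0.0], [0.001, 0.0, -1.0]]
ft_force: [0.8, -1.3, 0.5]
opening: 0.586
[[ 2.33008120e-01  9.38939337e-01  2.53180051e-01  4.45987887e+02]
 [ 9.72474740e-01 -2.24889950e-01 -6.09704042e-02 -2.38584986e+02]
 [-3.09861833e-04  2.60417803e-01 -9.65495972e-01  2.85033131e+02]
 [ 0.00000000e+00  0.00000000e+00  0.00000000e+00  1.00000000e+00]]
```

View pics/w1.png

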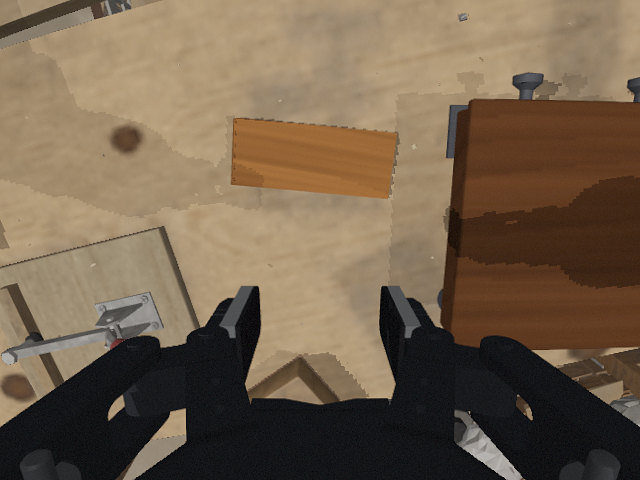

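```bash
python3 - <<'E'
import cv2
a=cv2.imread('pics/w1.png')
cv2.imwrite('pics/w1a.png',cv2.resize(a[100:215,210:410],None,fx=4,fy=4,interpolation=cv2.INTER_CUBIC))
cv2.imwrite('pics/w1b.png',cv2.resize(a[80:200,400:540],None,fx=5,fy=5,interpolation=cv2.INTER_CUBIC))
E
```

```text
(no output)
```

View pics/w1a.png

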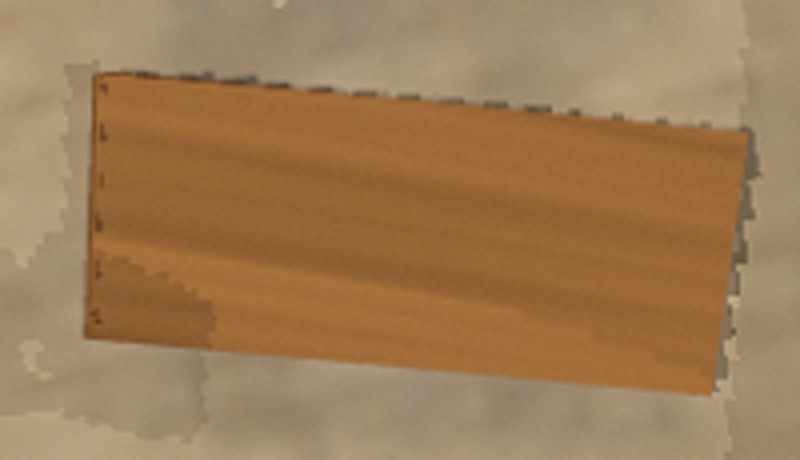

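View pics/w1b.png

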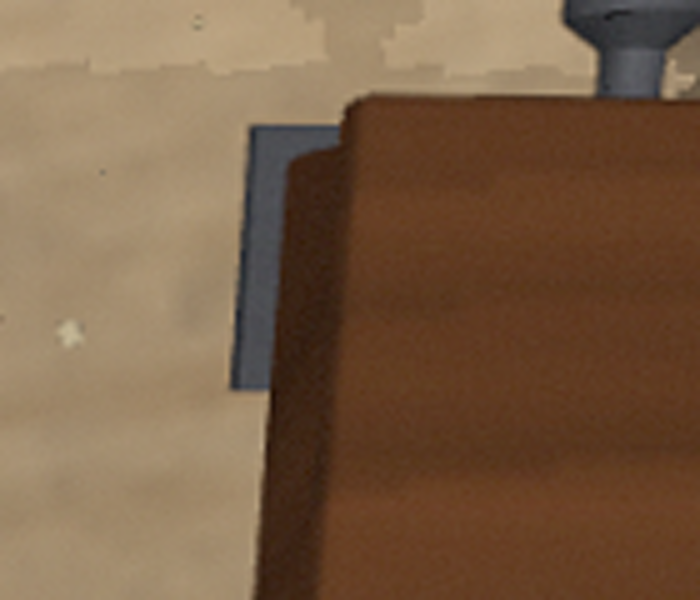

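```bash
cat > m.py <<'E'
import pickle
from h import *
from scipy.optimize import least_squares as LS
def R(a):c,s=np.cos(a),np.sin(a);return np.array([[c,-s],[s,c]])
wm=np.array([[25,60,2],[-25,60,2],[25,-60,16],[-25,-60,16.]])
def fit(i,model,obs,x0):
    model=np.asarray(model,float)
    def f(x):
        P=np.c_[model[:,:2]@R(x[2]).T+x[:2],model[:,2]];return (proj(i,P)-obs).ravel()
    r=LS(f,x0,x_scale=[100,100,.3]);return r.x,np.abs(r.fun).max()
def report(c,w):
    a=c[2];l=R(a).T@(w[:2]-c[:2]);print('wedge in cab',l,'dyaw deg',np.degrees(w[2]-a),'tip',R(a).T@(w[:2]+R(w[2])@[0,60]-c[:2]),'foot in wedge',R(w[2]).T@(c[:2]+R(a)@[-66,-66]-w[:2]),'foot',c[:2]+R(a)@[-66,-66])
E
python3 - <<'E'
from m import *
i=pickle.load(open('pics/w1.pkl','rb'))[0]
o=np.array([[713,395],[747,132],[88,337],[99,74.]])/4+[210-.4,100-.4]
w=fit(i,wm,o,[458,-246,-.33]);print('w',w)
k=onplane(i,471,99,62);e1=onplane(i,463,200,62);e2=onplane(i,540,100.6,62)
print(k,e1,e2); print(np.degrees(np.arctan2(*(e1-k)[1::-1])),np.degrees(np.arctan2(*(e2-k)[1::-1]))-90)
for a in (np.arctan2(*(e1-k)[1::-1]),-.227):
    c=np.r_[k[:2]-R(a)@[-84,-84],a];print(c);report(c,w[0])
E
```

```text
w (array([ 4.56182895e+02, -2.44797687e+02, -3.28632686e-01]), np.float64(2.5271592849286435))
[ 441.58979498 -147.0374074    62.        ] [ 499.41047665 -160.09865317   62.        ] [ 451.32457092 -106.66976715   62.        ]
-12.729034770820908 -13.55817885520753
[ 5.42033932e+02 -8.36104790e+01 -2.22163567e-01]
wedge in cab [ -48.22500297 -176.14217474] dyaw deg -6.100231158836145 tip [ -41.84891799 -116.48192382] foot in wedge [-29.37894415 107.62958152] foot [ 463.11353873 -133.44592275]
[ 5.42339517e+02 -8.40970103e+01 -2.27000000e-01]
wedge in cab [ -47.77978369 -175.9680744 ] dyaw deg -5.823123980187366 tip [ -41.69231494 -116.27768385] foot in wedge [-29.28331739 107.55203853] foot [ 463.17902104 -133.55017944]
```

```bash
python3 -m handwheel '{"dp":[[0,-0.003,0.033],[0,0,0.033],[0,0,0.033],[0,0,0.02],[0,0,0.0]],"dr":[[0,0,-0.01],[0,0,0],[0,0,0],[0,0,0],[0,0,0]]}'
python3 -m handwheel '{"dp":[[0,0,0.004],[0,0,0.004],[0,0,0.003],[0,0,0]],"dr":[[0,0,0],[0,0,0],[0,0,0],[0,0,0]]}'
python3 go.py
```

```text
clock: 2.9
position: [508.5, -254.9, 21.2]
tool_rot: [[-0.975, 0.222, -0.007], [0.222, 0.975, 0.003], [0.008, 0.002, -1.0]]
ft_force: [-0.9, 0.1, -0.4]
opening: 0.584
clock: 3.23
position: [511.6, -257.2, 14.6]
tool_rot: [[-0.975, 0.222, 0.002], [0.222, 0.975, -0.001], [-0.002, -0.001, -1.0]]
ft_force: [-1.2, 0.6, 0.0]
opening: 0.587
t 3.23 p [ 511.6063 -257.1654   14.5585] ft [-1.208   0.6272  0.0118] op 0.587 xang 167.18 tilt [ 0.0017 -0.0009] j [ 0.397   0.7858  0.0486  1.8446 -0.0701  0.5109  1.8396]
```

```bash
python3 -m handwheel '{"dp":[[0,0,0.003],[0,0,0.003],[0,0,0]],"dr":[[0,0,0],[0,0,0],[0,0,0]]}'
python3 -m handwheel '{"dp":[[0,0,0.002],[0,0,0.002],[0,0,0]],"dr":[[0,0,0],[0,0,0],[0,0,0]]}'
python3 -m handwheel '{"dp":[[0,0,0.002],[0,0,0]],"dr":[[0,0,0],[0,0,0]]}'
```

```text
clock: 3.48
position: [510.8, -256.9, 7.5]
tool_rot: [[-0.975, 0.222, -0.0], [0.222, 0.975, 0.0], [0.0, 0.0, -1.0]]
ft_force: [-0.2, 1.3, -0.1]
opening: 0.587
clock: 3.73
position: [510.7, -256.8, 3.2]
tool_rot: [[-0.975, 0.222, -0.001], [0.222, 0.975, 0.0], [0.001, 0.0, -1.0]]
ft_force: [0.2, 0.2, -0.6]
opening: 0.584
clock: 3.9
position: [510.7, -256.8, 1.3]
tool_rot: [[-0.975, 0.222, -0.0], [0.222, 0.975, 0.0], [0.001, 0.0, -1.0]]
ft_force: [-0.9, 0.9, 0.2]
opening: 0.583
```

```bash
python3 -m handwheel '{"dp":[[0,0,0.002],[0,0,0]],"dr":[[0,0,0],[0,0,0]]}'
python3 -m handwheel '{"dp":[[0,0,0.0015],[0,0,0]],"dr":[[0,0,0],[0,0,0]]}'
```

```text
clock: 4.07
position: [510.7, -256.8, -0.7]
tool_rot: [[-0.975, 0.222, -0.001], [0.222, 0.975, 0.0], [0.001, 0.0, -1.0]]
ft_force: [-0.2, 0.2, -0.0]
opening: 0.587
clock: 4.23
position: [510.8, -256.9, -2.1]
tool_rot: [[-0.975, 0.222, -0.0], [0.222, 0.975, 0.0], [0.0, 0.0, -1.0]]
ft_force: [-0.4, -0.8, 0.0]
opening: 0.582
```

```bash
python3 -m handwheel '{"dp":[[0,0,0.001],[0,0,0]],"dr":[[0,0,0],[0,0,0]]}'|grep -E "posi|ft"
python3 -m handwheel '{"dp":[[0,0,0.001],[0,0,0]],"dr":[[0,0,0],[0,0,0]]}'|grep -E "posi|ft"
python3 - <<'E'
from plant import arm,cams
import cv2,pickle
i=cams.camera_info('wrist');im,d=cams.read_camera('wrist');cv2.imwrite('pics/w2.png',im[:,:,::-1]);pickle.dump((i,im,d),open('pics/w2.pkl','wb'))
E
```

```text
position: [511.0, -257.0, -2.8]
ft_force: [1.1, 0.2, -0.1]
position: [511.0, -257.0, -2.8]
ft_force: [-0.7, 1.3, 8.1]
```

View pics/w2.png

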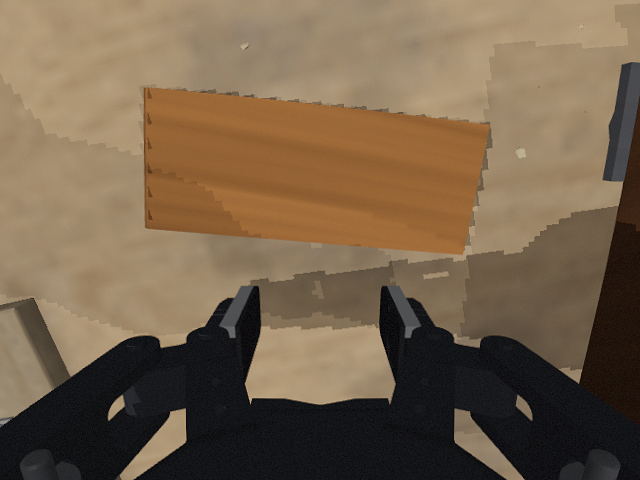

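```bash
python3 -m handwheel '{"dp":[[0,0,-0.0018],[0.005,0,0],[0.005,0,0],[0.004,0,0],[0.003,0,0]],"dr":[[0,0,0],[0,0,0],[0,0,0],[0,0,0],[0,0,0]]}'|grep -E "posi|ft"
python3 -m handwheel '{"dp":[[0.003,0,0],[0.003,0,0],[0.003,0,0],[0.003,0,0],[0.003,0,0]],"dr":[[0,0,0],[0,0,0],[0,0,0],[0,0,0],[0,0,0]]}'|grep -E "posi|ft"
python3 -m handwheel '{"dp":[[0.003,0,0],[0.003,0,0],[0,0,0],[0,0,0]],"dr":[[0,0,0],[0,0,0],[0,0,0],[0,0,0]]}'|grep -E "posi|ft"
python3 go.py
python3 - <<'E'
from plant import arm,cams
import cv2,pickle
i=cams.camera_info('wrist');im,d=cams.read_camera('wrist');cv2.imwrite('pics/w3.png',im[:,:,::-1]);pickle.dump((i,im,d),open('pics/w3.pkl','wb'))
E
```

```text
position: [493.3, -252.9, -2.3]
ft_force: [0.3, -0.1, 0.3]
position: [479.5, -249.8, -2.1]
ft_force: [0.5, 0.1, -0.7]
position: [473.6, -248.5, -2.1]
ft_force: [0.2, 0.5, -0.0]
t 5.78 p [ 473.6001 -248.4656   -2.0623] ft [ 0.1814  0.4888 -0.0285] op 0.585 xang 167.17 tilt [-0.0003  0.0001] j [ 0.4172  0.7826  0.0388  1.9551 -0.0692  0.4054  1.8553]
```

View pics/w3.png

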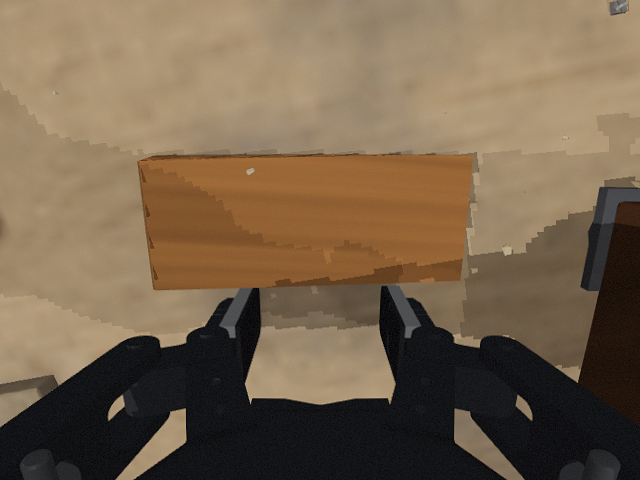

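```bash
python3 - <<'E'
from m import *
i=pickle.load(open('pics/w3.pkl','rb'))[0]
w=fit(i,wm,np.array([[462,278],[476,154],[154,289],[139,160.]]),[450,-235,-.23]);print(w)
for c in ([543,-84,-.227],[542.2,-83.8,-.225]): report(np.array(c),w[0])
d=pickle.load(open('pics/w3.pkl','rb'))[2]
E
```

```text
(array([ 4.34949455e+02, -2.41941284e+02, -2.22128244e-01]), np.float64(4.895923899606146))
wedge in cab [ -69.73305508 -178.20681904] dyaw deg 0.27913106629035855 tip [ -70.02535929 -118.20753105] foot in wedge [  4.27965288 112.18730102] foot [ 463.83950444 -133.45316919]
wedge in cab [ -69.26487245 -178.08347034] dyaw deg 0.1645395072641938 tip [ -69.43717759 -118.08371775] foot in wedge [  3.58673495 112.07363226] foot [ 463.13856903 -133.41139117]
```

```bash
python3 -m handwheel '{"dp":[[-0.01,0,-0.002],[-0.01,0,-0.03],[0,0,-0.04],[0,0,-0.03],[0,0,0]],"dr":[[0,0,0],[0,0,0],[0,0,0],[0,0,0],[0,0,0]]}' 0.02 30|grep -E "posi|ft|open"
python3 go.py 418.5 -325 95
```

```text
position: [497.5, -255.0, 105.9]
ft_force: [0.9, -1.2, -0.4]
opening: 0.231
t 6.25 p [ 497.4942 -255.0377  105.9002] ft [ 0.9333 -1.223  -0.4214] op 0.231 xang 167.18 tilt [ 0.0115 -0.0057] j [ 0.3936  0.6251  0.0632  1.8419 -0.0597  0.6636  1.8385]
dp [ 0.0616 -0.0857  0.0104] norm 0.10608306172270011
```

```bash
python3 -m handwheel '{"dp":[[0.02,-0.028,0.0],[0.02,-0.028,0],[0.02,-0.03,0],[0,0,0],[0,0,0]],"dr":[[0,0,0],[0,0,0],[0,0,0],[0,0,0.121],[0,0,0.121]]}' |grep -E "posi|ft|open"
python3 -m handwheel '{"dp":[[0,0,0],[0,0,0],[0,0,0],[0,0,0],[0,0,0]],"dr":[[0,0,0.121],[0,0,0.121],[0,0,0.121],[0,0,0.121],[0,0,0.121]]}' |grep -E "posi|ft|open"
python3 -m handwheel '{"dp":[[0,0,0],[0,0,0],[0,0,0],[0,0,0],[0,0,0]],"dr":[[0,0,0.121],[0,0,0.121],[0,0,0.121],[0,0,0.121],[0,0,0.121]]}' |grep -E "posi|ft|open"
python3 -m handwheel '{"dp":[[0,0,0],[0,0,0]],"dr":[[0,0,0.121],[0,0,0]]}' |grep -E "posi|ft|open"
python3 go.py 418.5 -325 20
```

```text
position: [412.5, -326.6, 99.7]
ft_force: [-0.0, 1.4, -0.9]
opening: 0.234
position: [415.6, -323.3, 99.5]
ft_force: [0.1, 0.8, 0.3]
opening: 0.236
position: [415.7, -323.2, 99.5]
ft_force: [0.4, 0.5, -0.2]
opening: 0.232
position: [415.8, -323.0, 99.4]
ft_force: [0.4, -0.7, 0.4]
opening: 0.235
t 7.67 p [ 415.7786 -322.9856   99.3561] ft [ 0.3884 -0.6781  0.3705] op 0.235 xang 76.97 tilt [-0.0012  0.0001] j [ 0.2955  0.652   0.5015  1.9345 -0.4834  0.6767  0.8677]
dp [-0.0013  0.0032  0.0794] norm 0.07942829405555826
```

```bash
python3 -m handwheel '{"dp":[[-0.001,0.003,0.03],[0,0,0.03],[0,0,0.02],[0,0,0.012],[0,0,0]],"dr":[[0,0,0],[0,0,0],[0,0,0],[0,0,0],[0,0,0]]}' |grep -E "posi|ft|open"
python3 -m handwheel '{"dp":[[0,0,0.002],[0,0,0],[0,0,0]],"dr":[[0,0,0],[0,0,0],[0,0,0]]}' |grep -E "posi|ft|open"
python3 - <<'E'
from plant import arm,cams
import cv2,pickle
i=cams.camera_info('wrist');im,d=cams.read_camera('wrist');cv2.imwrite('pics/w4.png',im[:,:,::-1]);pickle.dump((i,im,d),open('pics/w4.pkl','wb'))
E
python3 go.py
```

```text
position: [416.9, -323.7, 5.2]
ft_force: [0.1, 0.7, 0.1]
opening: 0.235
position: [419.0, -325.7, 6.8]
ft_force: [0.4, 0.3, 0.0]
opening: 0.234
t 8.38 p [ 419.0278 -325.6498    6.9   ] ft [-0.4142  0.4284  0.565 ] op 0.238 xang 77.09 tilt [ 0.0016 -0.0013] j [ 0.3841  0.7958  0.3691  1.9729 -0.5942  0.4782  0.963 ]
```

View pics/w4.png

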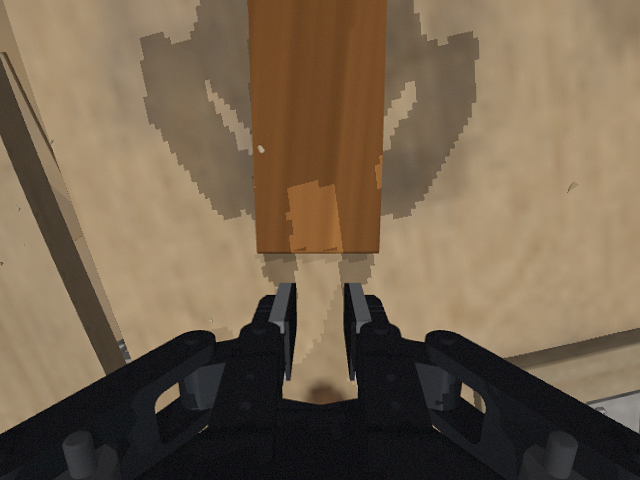

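```bash
python3 -m handwheel '{"dp":[[0.004,0,0.002],[0.004,0,0],[0.004,0,0],[0.005,0,0],[0.005,0,0]],"dr":[[0,0,0],[0,0,0],[0,0,0],[0,0,0],[0,0,0]]}' |grep -E "posi|ft|open"
python3 -m handwheel '{"dp":[[0.006,0,0],[0.006,0,0],[0.006,0,0],[0.006,0,0],[0.006,0,0]],"dr":[[0,0,0],[0,0,0],[0,0,0],[0,0,0],[0,0,0]]}' |grep -E "posi|ft|open"
python3 -m handwheel '{"dp":[[0.006,0,0],[0.006,0,0],[0.006,0,0],[0,0,0],[0,0,0]],"dr":[[0,0,0],[0,0,0],[0,0,0],[0,0,0],[0,0,0]]}' |grep -E "posi|ft|open"
python3 go.py
python3 - <<'E'
from plant import arm,cams
import cv2,pickle
im,d=cams.read_camera('top');cv2.imwrite('pics/t5.png',im[:,:,::-1])
i=cams.camera_info('wrist');im,d=cams.read_camera('wrist');cv2.imwrite('pics/w5.png',im[:,:,::-1]);pickle.dump((i,im,d),open('pics/w5.pkl','wb'))
E
```

```text
position: [423.6, -303.4, 4.1]
ft_force: [0.7, -0.3, 1.4]
opening: 0.233
position: [430.3, -273.8, 3.9]
ft_force: [-0.0, -0.5, 0.7]
opening: 0.235
position: [434.3, -256.1, 3.8]
ft_force: [0.6, 0.4, 0.9]
opening: 0.234
t 9.63 p [ 434.2633 -256.1452    3.8231] ft [0.6061 0.4168 0.9469] op 0.234 xang 77.11 tilt [-0.0003  0.0006] j [ 0.2589  0.7803  0.3562  2.045  -0.6375  0.4255  0.886 ]
```

View pics/w5.png

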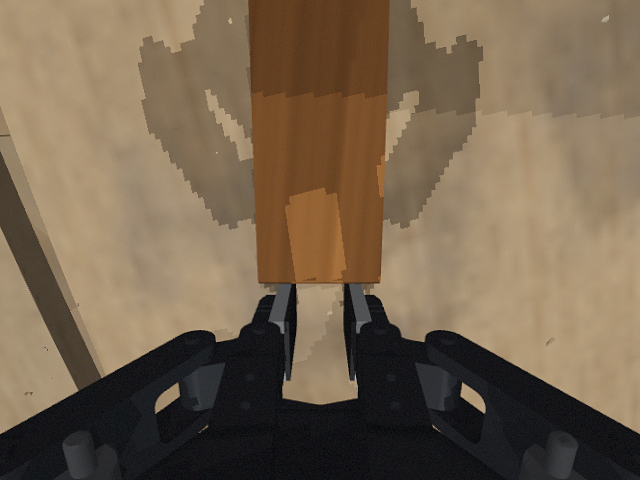

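```bash
python3 -m handwheel '{"dp":[[0.004,0,0],[0.004,0,0],[0.004,0,0],[0.003,0,0],[0,0,0]],"dr":[[0,0,0],[0,0,0],[0,0,0],[0,0,0],[0,0,0]]}' |grep -E "posi|ft|open"
python3 -m handwheel '{"dp":[[0.0015,0,0],[0.0015,0,0],[0.001,0,0],[0,0,0]],"dr":[[0,0,0],[0,0,0],[0,0,0],[0,0,0]]}' |grep -E "posi|ft"
python3 -m handwheel '{"dp":[[0.0015,0,0],[0.0015,0,0],[0,0,0]],"dr":[[0,0,0],[0,0,0],[0,0,0]]}' |grep -E "posi|ft"
```

```text
position: [437.8, -241.0, 3.8]
ft_force: [-0.2, -0.2, 0.2]
opening: 0.237
position: [438.4, -238.2, 3.9]
ft_force: [-0.5, -0.0, -1.1]
position: [439.1, -235.9, 3.9]
ft_force: [-0.7, -0.8, -0.7]
```

```bash
python3 -m handwheel '{"dp":[[0.0015,0,0],[0.0015,0,0],[0,0,0]],"dr":[[0,0,0],[0,0,0],[0,0,0]]}' |grep -E "posi|ft"
python3 -m handwheel '{"dp":[[0.0015,0,0],[0.0015,0,0],[0,0,0]],"dr":[[0,0,0],[0,0,0],[0,0,0]]}' |grep -E "posi|ft"
```

```text
position: [439.7, -233.7, 4.0]
ft_force: [-1.6, -4.0, -0.5]
position: [440.2, -231.7, 4.1]
ft_force: [-2.2, -5.0, -1.4]
```

```bash
python3 -m handwheel '{"dp":[[0.0015,0,0],[0.0015,0,0],[0,0,0]],"dr":[[0,0,0],[0,0,0],[0,0,0]]}' |grep -E "posi|ft"
```

```text
position: [440.7, -230.2, 4.2]
ft_force: [-2.4, -7.0, -1.9]
```

```bash
python3 -m handwheel '{"dp":[[0,0,0],[0,0,0],[0,0,0]],"dr":[[0,0,0],[0,0,0],[0,0,0]]}' |grep -E "posi|ft"
python3 - <<'E'
from plant import arm,cams
import cv2,pickle
im,d=cams.read_camera('scene');cv2.imwrite('pics/s6.png',cv2.resize(im[200:290,240:360,::-1],None,fx=6,fy=6,interpolation=cv2.INTER_CUBIC))
i=cams.camera_info('wrist');im,d=cams.read_camera('wrist');cv2.imwrite('pics/w6.png',im[:,:,::-1]);pickle.dump((i,im,d),open('pics/w6.pkl','wb'))
E
```

```text
position: [440.6, -230.1, 4.1]
ft_force: [-2.4, -7.2, -2.1]
```

View pics/s6.png

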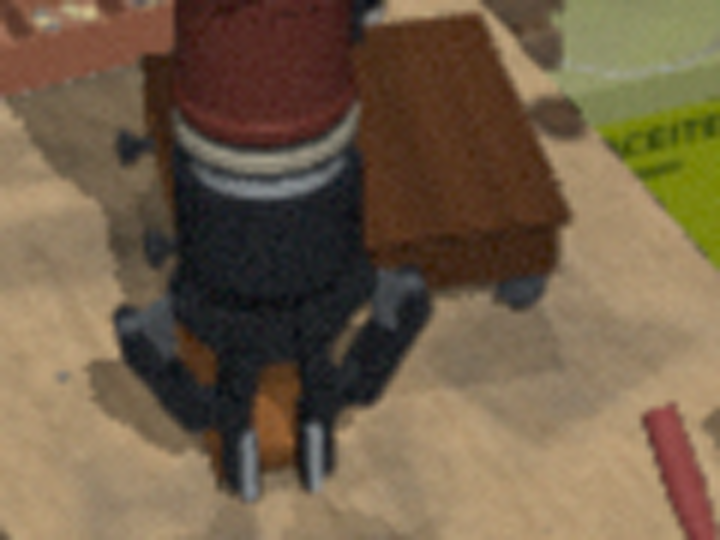

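View pics/w6.png

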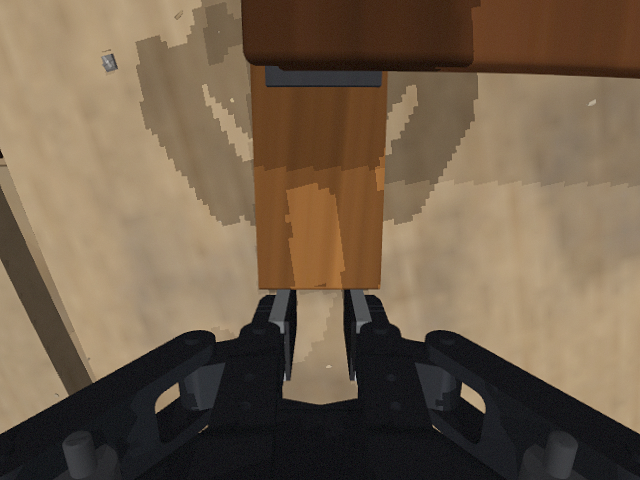

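```bash
python3 - <<'E'
from plant import cams
from h import *
im,d=cams.read_camera('top');cv2.imwrite('pics/t6.png',im[:,:,::-1])
a=cv2.imread('pics/top0.png')[170:300,200:380];b=im[:,:,::-1][170:300,200:380]
cv2.imwrite('pics/t6c.png',np.vstack([cv2.resize(x[:90],None,fx=3.3,fy=3.3,interpolation=cv2.INTER_CUBIC) for x in(a,b)]))
g=[cv2.cvtColor(np.ascontiguousarray(x),cv2.COLOR_BGR2GRAY).astype(np.float32)[5:60,5:75] for x in (a,b)]
print(cv2.phaseCorrelate(g[0],g[1]))
print(cv2.phaseCorrelate(*[cv2.cvtColor(np.ascontiguousarray(x),cv2.COLOR_BGR2GRAY).astype(np.float32)[170:310,100:180] for x in(cv2.imread('pics/top0.png'),im[:,:,::-1])]))
# knob/top heights
T=cams.camera_info('top')
E
```

```text
((-0.06738850722608447, -0.0445233295147176), 0.9690527770530295)
((-0.0033757840176278364, 0.1366438618785537), 0.5337536095745034)
```

View pics/t6c.png

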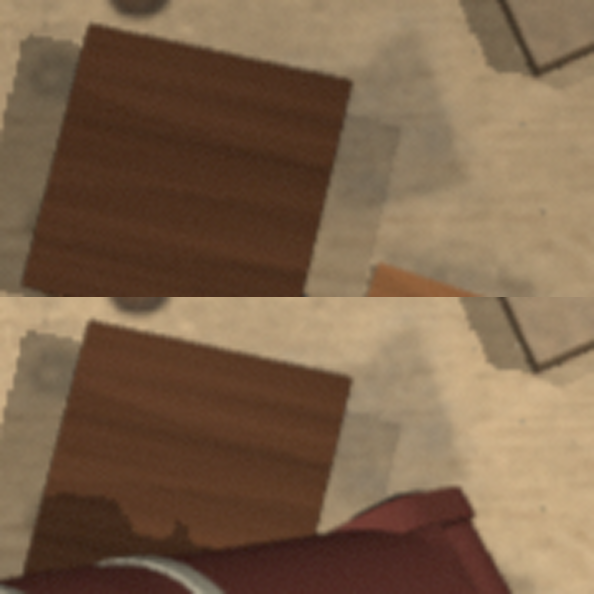

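```bash
python3 -m handwheel '{"dp":[[0.001,0,0],[0.001,0,0],[0,0,0],[0,0,0]],"dr":[[0,0,0],[0,0,0],[0,0,0],[0,0,0]]}' |grep -E "posi|ft"
```

```text
position: [440.8, -228.9, 4.2]
ft_force: [-3.0, -7.9, -1.5]
```

```bash
python3 -m handwheel '{"dp":[[-0.01,0,0],[-0.015,0,0],[-0.005,0,-0.03],[0,0,-0.04],[0,0,-0.04]],"dr":[[0,0,0],[0,0,0],[0,0,0],[0,0,0],[0,0,0]]}' 0 30 |grep -E "posi|ft"
python3 -m handwheel '{"dp":[[0,0,0],[0,0,0]],"dr":[[0,0,0],[0,0,0]]}' |grep -E "posi|ft|open"
python3 go.py 463.8 -133.5 100
python3 - <<'E'
from plant import arm,cams
import cv2,pickle
i=cams.camera_info('wrist');im,d=cams.read_camera('wrist');cv2.imwrite('pics/w7.png',im[:,:,::-1]);pickle.dump((i,im,d),open('pics/w7.pkl','wb'))
im,d=cams.read_camera('scene');cv2.imwrite('pics/s7.png',cv2.resize(im[200:290,240:360,::-1],None,fx=6,fy=6,interpolation=cv2.INTER_CUBIC))
E
```

```text
position: [433.8, -252.4, 114.2]
ft_force: [0.8, -1.2, 0.2]
position: [436.3, -253.2, 115.9]
ft_force: [-0.7, 0.9, -1.2]
opening: -0.003
t 12.8 p [ 436.3341 -253.1737  115.8912] ft [-0.6598  0.9042 -1.2325] op -0.003 xang 77.16 tilt [0.0042 0.0008] j [ 0.1246  0.6056  0.5461  1.9847 -0.4941  0.6808  0.7594]
dp [0.1228 0.0001 0.0161] norm 0.12380908518401817
```

View pics/w7.png

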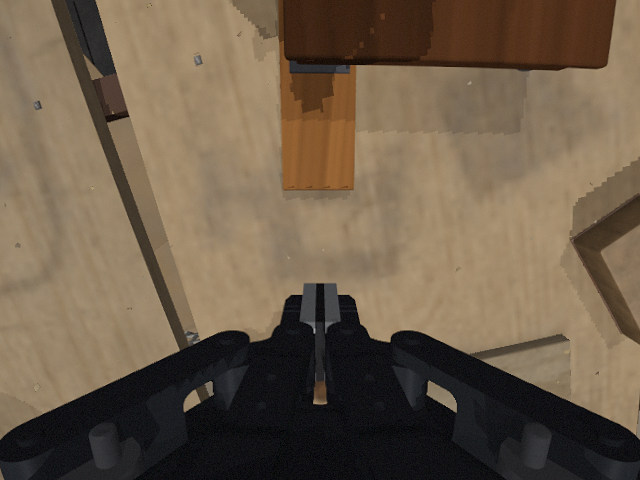

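View pics/s7.png

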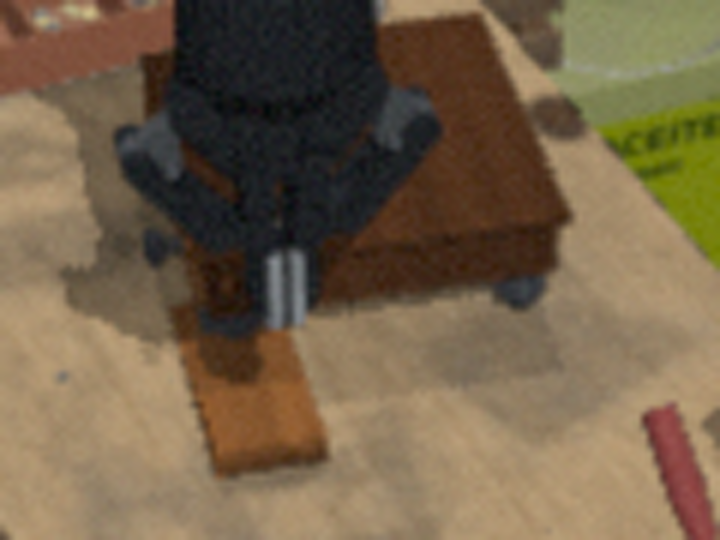

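The wedge stayed put under the foot after I backed off. In the wrist view the foot edge is at (290-350,70) and the wedge at (282-355,185). Next is the press.

```bash
python3 -m handwheel '{"dp":[[0.031,0,0],[0.031,0,0],[0.031,0,0.005],[0.03,0,0.01],[0,0,0]],"dr":[[0,0,0],[0,0,0],[0,0,0],[0,0,0],[0,0,0]]}' |grep -E "posi|ft"
python3 -m handwheel '{"dp":[[0,0,0.01],[0,0,0.01],[0,0,0.008],[0,0,0],[0,0,0]],"dr":[[0,0,0],[0,0,0],[0,0,0],[0,0,0],[0,0,0]]}' |grep -E "posi|ft"
python3 go.py 463.8 -133.5 66
```

```text
position: [461.5, -124.7, 95.3]
ft_force: [0.1, 0.4, 0.0]
position: [461.4, -135.2, 70.1]
ft_force: [-0.3, 0.3, 1.0]
t 13.73 p [ 461.4188 -135.2393   70.078 ] ft [-0.2641  0.2951  1.0122] op 0.0 xang 76.9 tilt [-0.0021  0.    ] j [-0.0859  0.6562  0.4924  2.0781 -0.5864  0.547   0.6041]
dp [0.0022 0.0019 0.0041] norm 0.00503242736282072
```

```bash
python3 -m handwheel '{"dp":[[0.002,0.002,0.002],[0,0,0.002],[0,0,0]],"dr":[[0,0,0],[0,0,0],[0,0,0]]}' |grep -E "posi|ft"
python3 -m handwheel '{"dp":[[0,0,0.001],[0,0,0.001],[0,0,0]],"dr":[[0,0,0],[0,0,0],[0,0,0]]}' |grep -E "posi|ft"
python3 -m handwheel '{"dp":[[0,0,0.001],[0,0,0]],"dr":[[0,0,0],[0,0,0]]}' |grep -E "posi|ft"
```

```text
position: [465.0, -132.7, 66.9]
ft_force: [0.2, -0.0, 0.1]
position: [464.7, -132.5, 64.9]
ft_force: [0.8, -0.2, 0.3]
position: [464.7, -132.5, 63.8]
ft_force: [0.0, -0.6, -0.1]
```

```bash
python3 -m handwheel '{"dp":[[0,0,0.001],[0,0,0]],"dr":[[0,0,0],[0,0,0]]}' |grep -E "posi|ft"
python3 -m handwheel '{"dp":[[0,0,0.0005],[0,0,0]],"dr":[[0,0,0],[0,0,0]]}' |grep -E "posi|ft"
python3 -m handwheel '{"dp":[[0,0,0.0005],[0,0,0]],"dr":[[0,0,0],[0,0,0]]}' |grep -E "posi|ft"
```

```text
position: [464.7, -132.5, 62.8]
ft_force: [0.1, 0.2, 0.6]
position: [464.7, -132.6, 62.3]
ft_force: [0.7, -0.3, 0.1]
position: [464.8, -132.6, 62.1]
ft_force: [-0.5, -0.1, 1.3]
```

```bash
for k in 1; do python3 -m handwheel '{"dp":[[0,0,0.0005],[0,0,0],[0,0,0]],"dr":[[0,0,0],[0,0,0],[0,0,0]]}' |grep -E "posi|ft"; done
python3 -m handwheel '{"dp":[[0,0,0.0005],[0,0,0],[0,0,0]],"dr":[[0,0,0],[0,0,0],[0,0,0]]}' |grep -E "posi|ft"
```

```text
position: [464.8, -132.7, 62.0]
ft_force: [-1.6, 1.0, 6.3]
position: [464.8, -132.7, 61.9]
ft_force: [-2.7, 1.9, 10.1]
```

```bash
python3 -m handwheel '{"dp":[[0,0,0.0001],[0,0,0],[0,0,0],[0,0,0],[0,0,0]],"dr":[[0,0,0],[0,0,0],[0,0,0],[0,0,0],[0,0,0]]}' |grep -E "posi|ft"
python3 - <<'E'
from plant import arm,cams
from h import *
im,d=cams.read_camera('top');a=cv2.imread('pics/top0.png');b=np.ascontiguousarray(im[:,:,::-1]);cv2.imwrite('pics/t8.png',b)
g=lambda x,r:cv2.cvtColor(np.ascontiguousarray(x),cv2.COLOR_BGR2GRAY).astype(np.float32)[r[0]:r[1],r[2]:r[3]]
for n,r in dict(cab=(172,230,203,275),block=(140,200,340,415),nut=(180,205,168,195),offc=(255,345,455,520)).items():print(n,cv2.phaseCorrelate(g(a,r),g(b,r)))
im,d=cams.read_camera('scene');cv2.imwrite('pics/s8.png',cv2.resize(im[190:300,230:370,::-1],None,fx=5,fy=5,interpolation=cv2.INTER_CUBIC))
E
python3 go.py
```

```text
position: [464.8, -132.7, 61.9]
ft_force: [-2.1, 0.9, 10.5]
cab ((-0.08992460832880766, 0.014242250496561581), 0.88033991433956)
block ((0.4562947365622563, 0.07612943727456667), 0.990052440431383)
nut ((0.5054603549982524, 0.4447859265633838), 0.9734451800805551)
offc ((0.018702360703763077, 0.015270307821509732), 0.9867426145223923)
t 15.92 p [ 464.8125 -132.6869   61.8828] ft [-1.9285  2.1299 10.8344] op 0.006 xang 77.04 tilt [0.0008 0.0007] j [-0.0801  0.6706  0.4756  2.0784 -0.602   0.5283  0.6126]
```

View pics/s8.png

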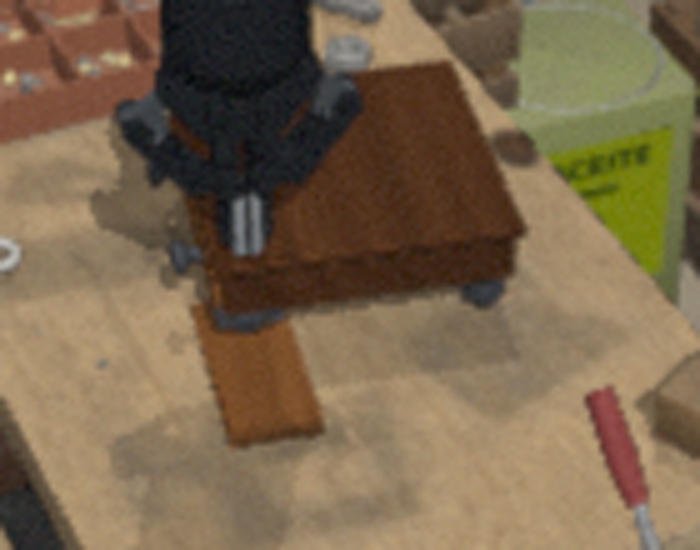

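View pics/t8.png

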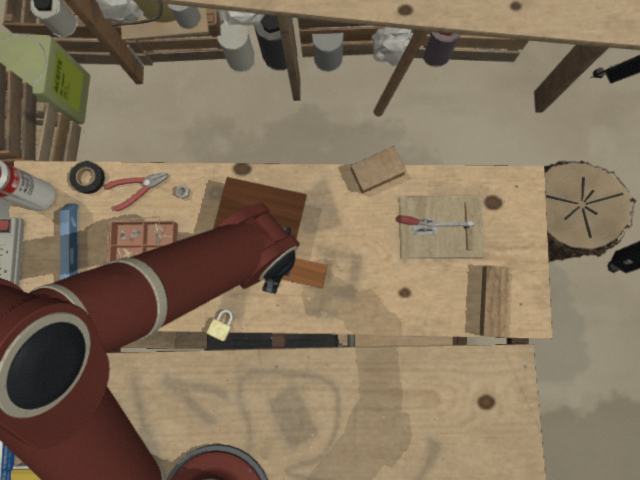

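The top view shows the wedge at (305,272) under the corner, and every other thing is where it started. The press holds steady at about 10.5 N with the top at about 62 mm, so I'm handing it in.

```bash
python3 -c "
from plant import ticket;print(ticket.finish_job())"; python3 go.py
```

```text
the job is handed in; nothing more can be done
None
the job is handed in; nothing more can be done
```

The wedge is snug under the short foot, and I handed the job in at about 16 s while still pressing on that corner with about 10.5 N. No verdict came back.

**What I did:** I slid the wedge sideways with the open fingers until it was in line with the foot. I then pushed its butt in, thin end first, until the push met about 8.4 N of resistance. Last, I pressed on the cabinet top with closed fingers, about 1 to 2 mm from the point over the foot.

**Last checks:**
- **Rocking:** from first touch to about 10 N the fingertips sank only about 0.2 mm, at a height of about 62 mm, so the cabinet is level and does not rock.
- **Cabinet position:** in the top picture it had shifted by less than 0.1 pixel, which is under 0.3 mm.
- **Other things:** the offcut showed no shift. The sanding block and hex nut showed about 0.5 to 0.7 pixel (around 1 mm). The arm never worked near them, so I take that as image noise.

**Less certain:**
- **Wedge load:** I could not measure the load on the wedge directly. I infer it from the resistance while pushing and the lack of sinking under the press.
- **Position fit:** the wrist and top cameras agreed to about 2 mm, but the wrist-camera fits of the wedge were off by up to 5 pixels. The last wrist views still showed the foot well inside the wedge's width.

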